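# Switch off, load the control-board test rack and its fuse, switch on

## Task

The supply was left on: first throw its lever fully back towards the robot (off). With it off, slide every control board that has a black relay block (two or three of them) flat into a free bay of the test rack, gold contact edge first, until it is fully home against the stop. Then press the white cartridge fuse down past the sprung jaw so that it sits in both forks of the clip with the jaw closed over it, and last throw the lever fully over to the far side again (on). Do not shove the tape ring or the spare cooker knob out of their places.

Things in the scene. Friction and masses are not known exactly. Their poses are not given: they have to be found in the camera images.
- boardA: control board: cream slab 130 x 70 x 6 mm, gold contact edge at the front (+x) end, and a black relay block (36 long x 30 wide x 34 tall, top 40 mm above the underside) to grip it by, centred at x = -44 mm. Lower parts, up to 18 mm above the slab, lie ahead of the block. Origin: centre of underside; x to the contact edge, y across, z up. May be absent
- boardB: a second control board, the same as boardA; may be absent
- boardC: a third control board, the same as boardA; may be absent
- boardA_nose (a point): middle of the lower front (contact) edge of boardA, 65 mm ahead of its origin along x
- boardB_nose (a point): middle of the lower front (contact) edge of boardB, 65 mm ahead of its origin along x
- boardC_nose (a point): middle of the lower front (contact) edge of boardC, 65 mm ahead of its origin along x
- rack: fixed test rack, three bays side by side, each takes any board. Aluminium deck, top at z = 12 mm. Origin at table level at the mouth of the middle bay; x points into the bays, y left. Open deck from x = -150 to the mouth at x = 0, then grey edge guides to the stop wall at x = 80 mm (top z = 38 mm). Bay centres at y = -96, 0, +96 mm; tapered lead-in noses x = -14 to 0
- bay0_stop (a point): on the deck at the foot of the stop wall, centre of the right (-y) bay, where the nose point of a home board lies; axes as the rack's. Guides: C channels 72 mm wide and 9 mm high inside, lips reaching 6 mm over the slab's edges (tops z = 26 mm). The relay block of a home board is centred 109 mm before this point, clear of the guides
- bay1_stop (a point): on the deck at the foot of the stop wall, centre of the middle bay, where the nose point of a home board lies; axes as the rack's. Guides: C channels 72 mm wide and 9 mm high inside, lips reaching 6 mm over the slab's edges (tops z = 26 mm). The relay block of a home board is centred 109 mm before this point, clear of the guides
- bay2_stop (a point): on the deck at the foot of the stop wall, centre of the left (+y) bay, where the nose point of a home board lies; axes as the rack's. Guides: C channels 72 mm wide and 9 mm high inside, lips reaching 6 mm over the slab's edges (tops z = 26 mm). The relay block of a home board is centred 109 mm before this point, clear of the guides
- fuse: cartridge fuse: white ceramic rod 20 mm in diameter with square steel end caps (22 x 22 x 12 mm), 128 mm long in all, lying on the caps. Origin under its middle at table level when lying; x along the rod (either way round is the same)
- fuse_mid (a point): centre of the fuse, 11 mm above its origin
- supply: fixed grey supply box 140 (x) x 160 (y) x 30 mm high; origin centre of the underside. On its top stand the fuse clip, along x at y = +40 mm, and the lever, on a 70 x 50 mm foot at x = -34, y = -45 mm (pivot 52 mm above the table)
- clip_seat (a point): centre of the seated fuse, 32 mm above the box top; x along the fuse. Two forks 10 mm wide at x = -40 and +40 mm, nothing between them; each has a flared fixed prong on the -y side and a sprung jaw on the +y side (tops 69 to 74 mm above the box). The fuse's ceramic part lies in the forks, end caps outside them (7 mm play either way)
- jaw (a joint): the clip's sprung jaw (both jaw plates on one hinge): 0 closed, about 0.15 to 0.25 rad while the rod is pushed down past its sloping noses with about 10 N; springs back over the rod
- lever (a joint): the supply's on/off lever: 0 leans towards the robot (off), 1.0 rad leans away along the box's +x (on); stays where left
- lever_tip (a point): tip of the black 80 mm lever on the supply box
- knob_spare: plain metal spare cooker knob 48 mm across, 26 mm high, in the way but not part of the job; origin: centre of its underside
- tape: grey tape ring 84 mm across, 20 mm high, not part of the job; origin: centre of its underside

How it is judged:
On the way, in this order (a step that is already met when the one before it is completed fails the run):
1. the lever is off (value of joint lever below 0.2 rad), for 0.2 s.
2. with the lever off, every board present is fully home in a bay (((distance between boardA_nose and bay0_stop below 0.006 m and angle between the x axis of boardA and the x axis of rack, either way round below 0.06 rad) or (distance between boardA_nose and bay1_stop below 0.006 m and angle between the x axis of boardA and the x axis of rack, either way round below 0.06 rad) or (distance between boardA_nose and bay2_stop below 0.006 m and angle between the x axis of boardA and the x axis of rack, either way round below 0.06 rad)) and ((distance between boardB_nose and bay0_stop below 0.006 m and angle between the x axis of boardB and the x axis of rack, either way round below 0.06 rad) or (distance between boardB_nose and bay1_stop below 0.006 m and angle between the x axis of boardB and the x axis of rack, either way round below 0.06 rad) or (distance between boardB_nose and bay2_stop below 0.006 m and angle between the x axis of boardB and the x axis of rack, either way round below 0.06 rad)) and ((distance between boardC_nose and bay0_stop below 0.006 m and angle between the x axis of boardC and the x axis of rack, either way round below 0.06 rad) or (distance between boardC_nose and bay1_stop below 0.006 m and angle between the x axis of boardC and the x axis of rack, either way round below 0.06 rad) or (distance between boardC_nose and bay2_stop below 0.006 m and angle between the x axis of boardC and the x axis of rack, either way round below 0.06 rad)) and value of joint lever below 0.2 rad), for 0.2 s.
3. the boards are home and the fuse is seated in the clip, jaw closed, lever still off (all of step 2 and x of fuse_mid in the frame of clip_seat between -0.012 and 0.012 m and y of fuse_mid in the frame of clip_seat between -0.004 and 0.004 m and z of fuse_mid in the frame of clip_seat between -0.004 and 0.004 m and angle between the x axis of fuse and the x axis of supply, either way round below 0.06 rad and value of joint jaw below 0.1 rad), for 0.2 s.
4. the lever is thrown to on with boards and fuse in place (((distance between boardA_nose and bay0_stop below 0.006 m and angle between the x axis of boardA and the x axis of rack, either way round below 0.06 rad) or (distance between boardA_nose and bay1_stop below 0.006 m and angle between the x axis of boardA and the x axis of rack, either way round below 0.06 rad) or (distance between boardA_nose and bay2_stop below 0.006 m and angle between the x axis of boardA and the x axis of rack, either way round below 0.06 rad)) and ((distance between boardB_nose and bay0_stop below 0.006 m and angle between the x axis of boardB and the x axis of rack, either way round below 0.06 rad) or (distance between boardB_nose and bay1_stop below 0.006 m and angle between the x axis of boardB and the x axis of rack, either way round below 0.06 rad) or (distance between boardB_nose and bay2_stop below 0.006 m and angle between the x axis of boardB and the x axis of rack, either way round below 0.06 rad)) and ((distance between boardC_nose and bay0_stop below 0.006 m and angle between the x axis of boardC and the x axis of rack, either way round below 0.06 rad) or (distance between boardC_nose and bay1_stop below 0.006 m and angle between the x axis of boardC and the x axis of rack, either way round below 0.06 rad) or (distance between boardC_nose and bay2_stop below 0.006 m and angle between the x axis of boardC and the x axis of rack, either way round below 0.06 rad)) and x of fuse_mid in the frame of clip_seat between -0.012 and 0.012 m and y of fuse_mid in the frame of clip_seat between -0.004 and 0.004 m and z of fuse_mid in the frame of clip_seat between -0.004 and 0.004 m and angle between the x axis of fuse and the x axis of supply, either way round below 0.06 rad and value of joint jaw below 0.1 rad and value of joint lever above 0.8 rad), for 0.2 s.
At the end, for the whole second after the job is handed in: Every board present has its front edge within 6 mm of a bay's stop point and is aligned with the rack within 0.06 rad; the fuse centre is within 12 mm along, 4 mm across and 4 mm in height of the clip seat, aligned within 0.06 rad, jaw below 0.1 rad; lever above 0.8 rad; all at rest and released (all of step 4 and linear speed of each of boardA, boardB, boardC, fuse below 0.02 m/s); the robot touches nothing.
It fails at once if the tape ring or the spare cooker knob is shoved more than 60 mm (distance of any of tape, knob_spare from where it was at the start of the episode above 0.06 m).
Of boardA, boardB, boardC only 2 to 3 are there at a start; the rules pass over those that are not, and their reading is None.
At some moment in a run one of boardA, boardB, boardC, fuse may be knocked a few centimetres aside while the robot is not near it.
Once in a run the grip may slacken for a moment while it holds something.
It also fails if it takes over 208 s, if anything falls off the work surface, if the arm or the gripper's body presses on something with over 40 N, if the wrist force passes 120 N, or if a joint passes its speed limit or range.

## Robot

A 6-joint arm with a two-finger parallel gripper is mounted at the origin on the work surface. World frame = base frame: x ahead of the robot, y to its left, z up, the work surface at z = 0. Lengths are in m, angles in rad, forces in N, time in s.
With the tool pointing down it reaches from about 0.35 to 0.8 m from the base axis. Payload 7.3 kg.
Tool frame: the origin (TCP) lies between the finger pads; the fingertips stand 25 mm ahead of it and the grasp point (between the pads) lies 6 mm ahead of it (r.tip_extent is the distance from the TCP to the fingertips, in m); z points along the fingers, y is the direction in which the jaws open and shut (so a half turn about z gives the same grasp; the last joint's range is limited). The gripper opens to 85 mm and grips with 20 to 120 N. Pads are 22 mm wide; open, the fingers measure 114 mm over their backs; the gripper's body (76 mm by 85 mm) begins 54 mm behind the grasp point. The pads swing forward as they close: fully open they stand 13 mm farther back than shut.
Start: joints at [-1.294, 0.342, 1.524, -0, 1.275, -0.146], TCP at [0.215, -0.479, 0.256] pointing down, gripper open.
Joint ranges: [-2.53, 2.53], [-0.77, 2.02], [0.04, 2.7], [-1, 4.14], [0.28, 2.66], [-3.11, 3.11]. Speed limits (rad/s): [2.57, 2.57, 3.14, 3.14, 3.14, 3.14].

## Interface

Orientations are given as a unit quaternion [x, y, z, w].
In Python, from workcell import r, command_gripper, optics gives the robot as it stands. The module is installed in compiled form; this text tells all that it offers. Calls block until the motion is done:
- r.reach(position, orientation): joint-space move of the TCP to a pose.
- r.move_straight(position, orientation=None, speed=0.15, max_force=None): straight line of the TCP; orientation=None keeps the orientation; speed is the mean speed in m/s. With max_force (N) it stops when the force on the tool has changed by that much, and returns True; else False.
- r.movej(angles): joint-space move.
- command_gripper(opening, force=None): finger opening in m; force is the grip in N (None keeps the last); returns when the fingers have stopped.
- r.hold(seconds).
- r.solve_ik(position, orientation): joint angles nearest the present ones, or None.
- r.read_state(): the state.
- optics.get_image(name): name is "side" or "top"; returns (picture, depth): 420x560x3 uint8, red, green, blue; 420x560 float32, m along the optical axis (not along the pixel's ray), 0 where there is no reading.
- optics.camera_model(name): a dict with "K" (3x3 intrinsics, pixels), "R" (3x3) and "t" (3): a world point X has camera coordinates R X + t. Camera axes: x right, y down, z forward; pixel columns grow to the right and rows downward; lengths in m; the calibration is good to about 2 mm. A picture is of the moment at which its call begins. camera_model takes no time and is no camera call.
A pose or a line that the arm cannot do raises r.PlanningError and nothing moves.
- r.finish_job(): hands the job in, once; it reports no verdict.
The state is a dict: "time_s": time; "joint_positions": joint angles; "dq": joint speeds; "tau": joint torques, N m; "eef_pos": TCP position; "eef_rot": TCP orientation; "contact_force": force on the tool from outside, world axes, zero at the start; "torque": the same for the moment, N m; "grip_width": finger opening in m.
Only numpy, scipy, OpenCV 4.12 (cv2) and the standard library are available. Lean on these libraries where they do the work, as an engineer would, in place of code of your own. Each camera call takes 0.05 s, during which the arm holds its last target.

## Working session

There is one attempt and no reset: what is moved stays moved. The work goes in short steps, each a Python script; the robot and the scene stay as the last script left them, time stands still between calls to the robot, and variables do not carry over. Pictures are saved under pics/ and viewed, and the job is handed in when it is done.

```bash
mkdir -p pics; cat > h.py <<'E'
import numpy as np, cv2
from workcell import r, command_gripper, optics
from scipy.spatial.transform import Rotation as Ro
def snap(n,tag):
    im,d=optics.get_image(n); cv2.imwrite(f'pics/{tag}.png',im[:,:,::-1]); np.save(f'pics/{tag}.npy',d); return im,d
def px2w(n,d,u,v,z=None):
    c=optics.camera_model(n); K,R,t=map(np.array,(c['K'],c['R'],c['t']))
    ray=np.linalg.inv(K)@[u,v,1]
    if z is None:
        return R.T@(ray*d[int(round(v)),int(round(u))]-t)
    o=-R.T@t; w=R.T@ray; return o+w*(z-o[2])/w[2]
def w2px(n,X):
    c=optics.camera_model(n); K,R,t=map(np.array,(c['K'],c['R'],c['t']))
    p=K@(R@np.array(X)+t); return p[:2]/p[2]
def crop(tag,u0,v0,u1,v1,s,out):
    im=cv2.imread(f'pics/{tag}.png')[v0:v1,u0:u1]; cv2.imwrite(f'pics/{out}.png',cv2.resize(im,None,fx=s,fy=s,interpolation=cv2.INTER_CUBIC))
def down(yaw):  # tool z down, tool y axis (jaw) at direction yaw+90deg ; tool x at yaw
    return (Ro.from_euler('z',yaw)*Ro.from_euler('x',np.pi)).as_quat()
E
python3 - <<'E'
from h import *
for n in('top','side'):
    im,d=snap(n,n+'0'); c=optics.camera_model(n); print(n,np.round(c['K'],1).tolist(),np.round(c['R'],3).tolist(),np.round(c['t'],3))
s=r.read_state(); print(s['eef_pos'],s['eef_rot'],s['grip_width'],s['time_s'],r.tip_extent)
E
```

```text
top [[393.2, 0.0, 281.9], [0.0, 393.2, 207.8], [0.0, 0.0, 1.0]] [[0.019, -1.0, 0.007], [-0.982, -0.02, -0.188], [0.189, -0.004, -0.982]] [-0.041  0.525  0.977]
side [[406.7, 0.0, 279.2], [0.0, 406.7, 216.9], [0.0, 0.0, 1.0]] [[-0.807, -0.591, 0.019], [-0.424, 0.556, -0.715], [0.412, -0.585, -0.699]] [0.394 0.293 0.811]
[ 0.21534692 -0.47846247  0.25569692] [ 9.77741396e-01  2.09812525e-01 -4.24734266e-05 -6.81724143e-04] 0.08530398563196846 0.1 0.025
```

View pics/top0.png

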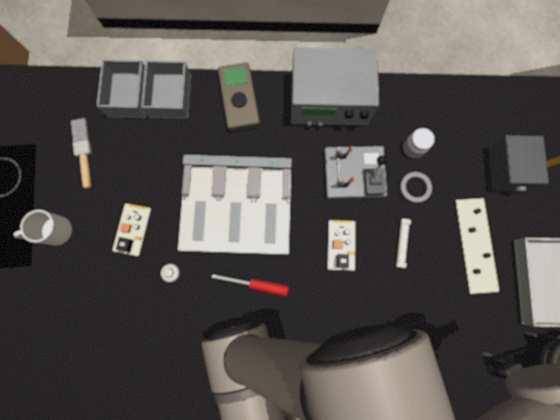

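View pics/side0.png

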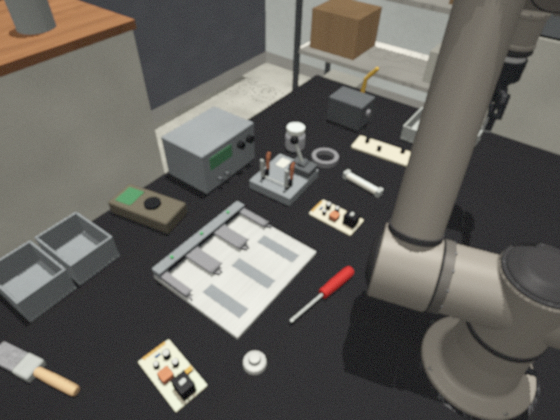

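```bash
python3 - <<'E'
from h import *
crop('top0',300,130,500,280,4,'c1'); crop('top0',90,140,310,300,3.5,'c2')
print(w2px('top',[0,0,0]),w2px('side',[0,0,0]))
for p in [(.35,0,0),(.35,-.3,0),(.35,.3,0),(.8,0,0),(.8,-.4,0),(.8,.4,0)]: print(p,w2px('top',p),w2px('side',p))
E
```

```text
[265.44204856 419.10653587] [476.60439398 363.6375281 ]
(0.35, 0, 0) [268.95420114 276.12718719] [326.64697531 278.35522389]
(0.35, -0.3, 0) [381.96288328 278.29053303] [383.0267639  208.85531396]
(0.35, 0.3, 0) [155.69774666 273.95909821] [244.91210262 379.11059085]
(0.8, 0, 0) [272.86566033 116.89211004] [189.55761646 200.39111575]
(0.8, -0.4, 0) [412.16317575 119.77351597] [274.71448524 137.42842136]
(0.8, 0.4, 0) [133.19148102 114.00291272] [ 60.48681257 295.8225906 ]
```

View pics/c1.png

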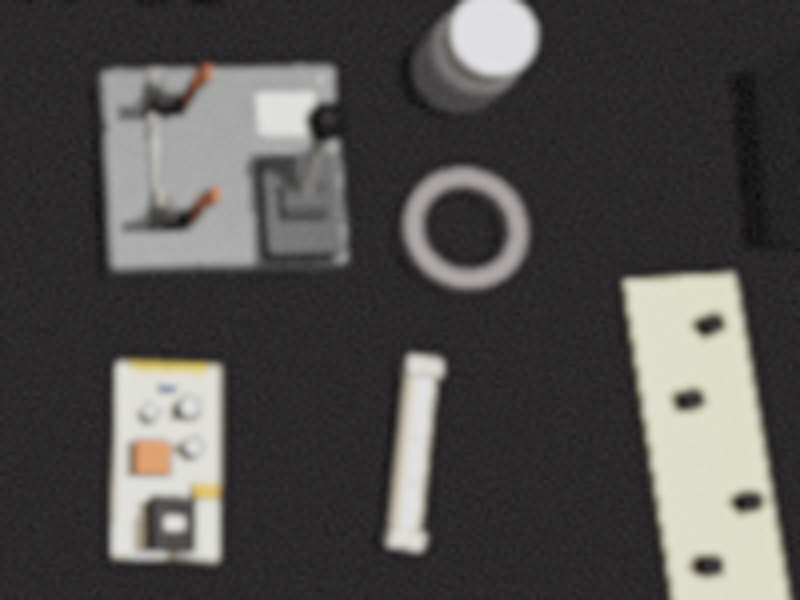

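View pics/c2.png

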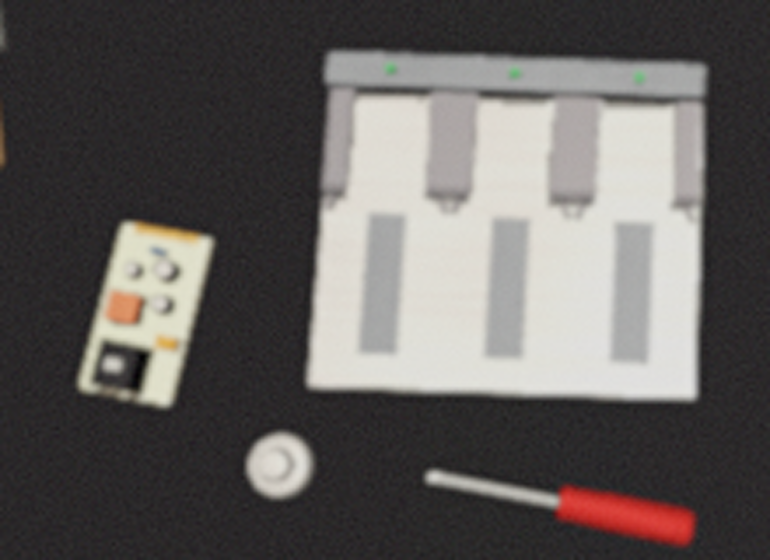

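```bash
cat > fit.py <<'E'
from h import *
from scipy.optimize import least_squares
from scipy.ndimage import map_coordinates, gaussian_filter
CAM={n:tuple(np.array(optics.camera_model(n)[k]) for k in('K','R','t')) for n in('top','side')}
def proj(n,X):
    K,R,t=CAM[n]; p=(X@R.T+t)@K.T; return p[:,:2]/p[:,2:]
def T(p,X): 
    c,s=np.cos(p[2]),np.sin(p[2]); 
    return np.c_[c*X[:,0]-s*X[:,1]+p[0], s*X[:,0]+c*X[:,1]+p[1], X[:,2]]
def box(x0,x1,y0,y1,z0,z1): return np.array([[x,y,z] for x in(x0,x1) for y in(y0,y1) for z in(z0,z1)],float)
def hullpts(n,X,step=1.5):
    h=cv2.convexHull(proj(n,X).astype(np.float32))[:,0].astype(float)
    P=[];N=[]
    for a,b in zip(h,np.roll(h,-1,0)):
        L=np.linalg.norm(b-a)
        if L<6: continue
        k=np.arange(2,L-2,step); P.append(a+np.outer(k/L,b-a)); t=(b-a)/L; N.append(np.tile([t[1],-t[0]],(len(k),1)))
    return np.vstack(P),np.vstack(N)
def meas(G,P,N,w):
    s=np.arange(-w,w+.01,.25)
    pts=P[:,None]+s[None,:,None]*N[:,None]
    g=map_coordinates(G,[pts[...,1],pts[...,0]],order=1,mode='nearest')
    d=np.abs(np.gradient(g,axis=1)); i=d.argmax(1); m=d.max(1)
    return s[i],m
def fit(tags,model,p0,ws=(6,4,2.5,2),cams=('top','side'),keep=None,thr=2):
    Gs={n:gaussian_filter(cv2.cvtColor(cv2.imread(f'pics/{tags[n]}.png'),cv2.COLOR_BGR2GRAY).astype(float),.7) for n in cams}
    p=np.array(p0,float)
    for w in ws:
      for _ in range(4):
        data=[]
        for n in cams:
            P,N=hullpts(n,T(p,model)); s,m=meas(Gs[n],P,N,w); ok=m>thr; data.append((n,P[ok],N[ok],s[ok]))
        def res(q):
            o=[]
            for n,P,N,s in data:
                # distance from measured point to moved hull: signed via polygon
                h=cv2.convexHull(proj(n,T(q,model)).astype(np.float32)).astype(np.float32)
                o+= [cv2.pointPolygonTest(h,(float(a[0]),float(a[1])),True) for a in P+s[:,None]*N]
            return np.array(o)
        q=least_squares(res,p,loss='soft_l1',f_scale=.3,diff_step=1e-3,x_scale=[.01,.01,.1]); p=q.x
    R=res(p); return p,np.median(np.abs(R)),len(R)
SLAB=box(-.065,.065,-.035,.035,0,.006)
SUP=box(-.07,.07,-.08,.08,0,.03)
FUSE=box(-.064,.064,-.011,.011,0,.022)
E
python3 - <<'E'
from fit import *
c=lambda tx,ty,z:px2w('top',None,tx,ty,z)
print('knob',c(90+280/3.5,140+465/3.5,.026),'tape',c(300+465/4,130+228/4,.01))
t={'top':'top0','side':'side0'}
for nm,m,(u,v),z in(('sup',SUP,(356,172),.03),('b1',SLAB,(342,245),.006),('b2',SLAB,(131.5,229.5),.006),('fuse',FUSE,(404,243),.011)):
    g=c(u,v,z); y0={'b2':-.2,'fuse':-.1}.get(nm,0)
    for cams in(('top','side'),('top',),('side',)):
        print(nm,cams,np.round(fit(t,m,[g[0],g[1],y0],cams=cams)[0],4),fit(t,m,[g[0],g[1],y0],cams=cams)[1])
E
```

```text
knob [0.35305756 0.25530878 0.026     ] tape [ 0.59890159 -0.39910937  0.01      ]
sup ('top', 'side') [ 0.6379 -0.2294  0.0431] 0.5033251395747711
sup ('top',) [ 0.6387 -0.2307 -0.    ] 0.5154421566408166
sup ('side',) [ 0.6551 -0.2526  0.0677] 0.5085176618338605
b1 ('top', 'side') [ 0.4379 -0.1918 -0.0254] 0.4998521882244169
b1 ('top',) [ 0.4375 -0.1915 -0.0015] 0.7500052331846954
b1 ('side',) [ 0.4383 -0.1915 -0.0284] 0.3760160798362117
b2 ('top', 'side') [ 0.4698  0.3753 -0.1695] 0.5059953691060093
b2 ('top',) [ 0.4693  0.3742 -0.1737] 0.4967431487012617
b2 ('side',) [ 0.47    0.3762 -0.1694] 0.5000013334217746
fuse ('top', 'side') [ 0.4453 -0.3561 -0.1401] 1.1990150559196584
fuse ('top',) [ 0.4448 -0.3564 -0.1294] 0.7500121122072057
fuse ('side',) [ 0.4468 -0.3563 -0.185 ] 1.6338419121676502
```

```bash
python3 - <<'E'
s=open('fit.py').read()
s=s.replace("q=least_squares(res,p,loss='soft_l1',f_scale=.3,diff_step=1e-3,x_scale=[.01,.01,.1]); p=q.x",
"S=np.array([.01,.01,.1]); q=least_squares(lambda e:res(p+S*(e-1)),np.ones(3),loss='soft_l1',f_scale=.3,diff_step=.03); p=p+S*(q.x-1)")
open('fit.py','w').write(s)
E
cat > drawfit.py <<'E'
from fit import *
def draw(n,tag,items,out,cr,s):
    im=cv2.imread(f'pics/{tag}.png'); u0,v0,u1,v1=cr
    im=cv2.resize(im[v0:v1,u0:u1],None,fx=s,fy=s,interpolation=cv2.INTER_CUBIC)
    for m,p in items:
        h=cv2.convexHull(proj(n,T(p,m)).astype(np.float32))[:,0]
        cv2.polylines(im,[np.int32((h-[u0,v0]+.5)*s)],True,(0,0,255),1)
    cv2.imwrite(f'pics/{out}.png',im)
E
python3 - <<'E'
from drawfit import *
c=lambda tx,ty,z:px2w('top',None,tx,ty,z)
t={'top':'top0','side':'side0'};I=[]
for nm,m,(u,v),z in(('sup',SUP,(356,172),.03),('b1',SLAB,(342,245),.006),('b2',SLAB,(131.5,229.5),.006),('fuse',FUSE,(404,243),.011)):
    g=c(u,v,z); y0={'b2':-.2,'fuse':-.1}.get(nm,0)
    for cams in(('top',),('side',),('top','side')):
        f=fit(t,m,[g[0],g[1],y0],cams=cams); print(nm,cams,np.round(f[0],4),round(f[1],2),f[2])
    I.append((m,f[0]))
draw('top','top0',I,'d1',(300,130,500,280),4); draw('side','side0',I,'d2',(230,110,430,260),4)
E
```

```text
sup ('top',) [ 0.6374 -0.2304  0.0389] 0.5 130
sup ('side',) [ 0.655  -0.2527  0.066 ] 0.5 94
sup ('top', 'side') [ 0.6379 -0.2294  0.0433] 0.5 233
b1 ('top',) [ 0.4372 -0.1924 -0.0387] 0.75 90
b1 ('side',) [ 0.44   -0.1915 -0.0229] 0.25 77
b1 ('top', 'side') [ 0.4378 -0.1919 -0.0264] 0.5 167
b2 ('top',) [ 0.4692  0.3743 -0.1716] 0.5 90
b2 ('side',) [ 0.47    0.3761 -0.1696] 0.5 125
b2 ('top', 'side') [ 0.4698  0.3753 -0.1697] 0.49 215
fuse ('top',) [ 0.4448 -0.3564 -0.1295] 0.75 65
fuse ('side',) [ 0.4473 -0.3568 -0.1824] 1.57 52
fuse ('top', 'side') [ 0.4453 -0.3561 -0.1405] 1.18 117
```

View pics/d1.png

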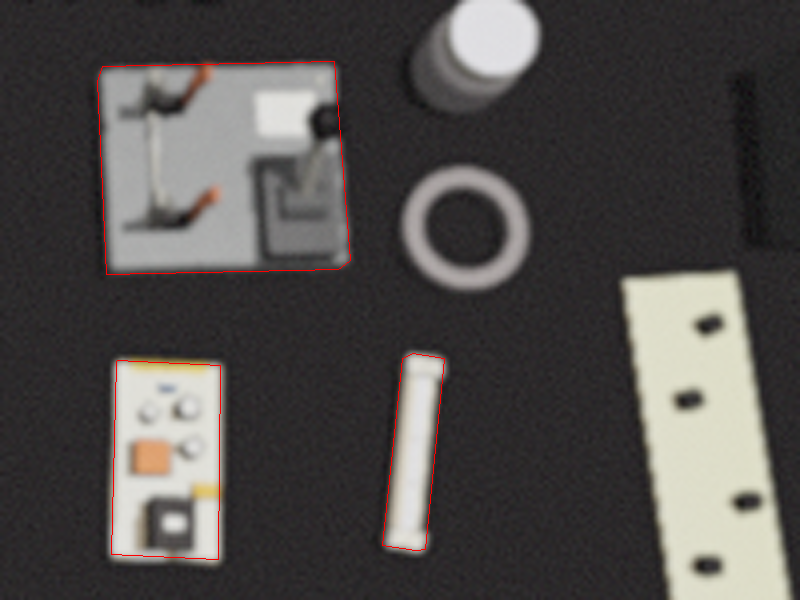

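View pics/d2.png

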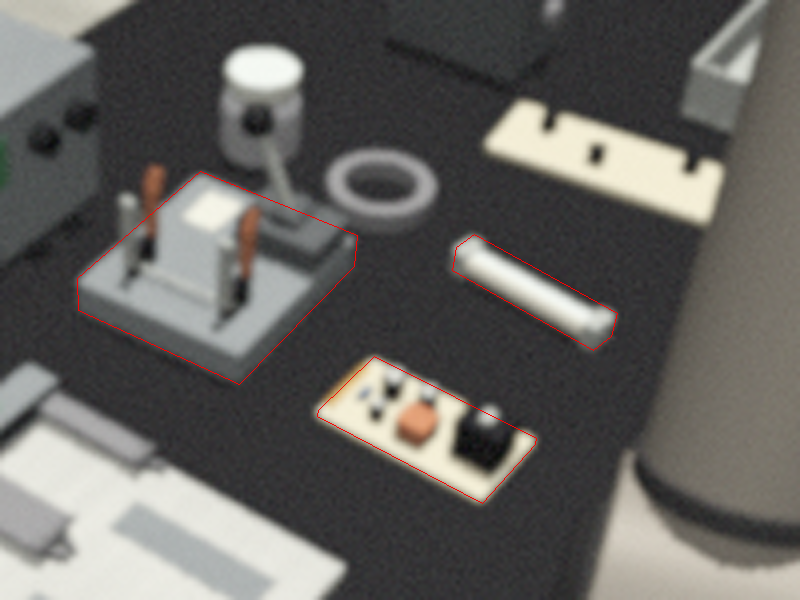

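```bash
cat > rackfit.py <<'E'
from drawfit import *
def RACK(w,th): return np.vstack([box(-.15,.08+th,-w,w,0,.012),box(.08,.08+th,-w,w,0,.038)])
E
python3 - <<'E'
from rackfit import *
t={'top':'top0','side':'side0'}
g=px2w('top',None,237,200,.012); print(g)
from itertools import product
best=[]
for w,th in product((.138,.141,.144,.147,.150),(.008,.012,.016,.02)):
    f=fit(t,RACK(w,th),[g[0],g[1],0],cams=('top','side'),ws=(6,3,3)); best.append((f[1],w,th,f[0]))
best.sort(key=lambda b:b[0])
for b in best[:5]: print(b)
_,w,th,_=best[0]
for cams in(('top',),('side',),('top','side')): f=fit(t,RACK(w,th),best[0][3],cams=cams); print(cams,f)
C=[box(.0,.08,y-.036+.006,y+.036-.006,.026,.026) for y in(-.096,0,.096)]
I=[(RACK(w,th),f[0])]+[(c,f[0]) for c in C]
draw('top','top0',I,'d3',(170,140,310,270),5.5); draw('side','side0',I,'d4',(140,190,330,340),4)
E
```

```text
[0.55195684 0.09158006 0.012     ]
(np.float64(0.7485320259401151), 0.147, 0.02, array([ 0.5665014 ,  0.09500766, -0.01280166]))
(np.float64(0.9993979527599377), 0.141, 0.02, array([ 0.56632259,  0.09868396, -0.02023098]))
(np.float64(0.9999969693861349), 0.144, 0.02, array([ 0.56641698,  0.09682072, -0.01619221]))
(np.float64(1.0048692242762818), 0.138, 0.02, array([ 0.56641629,  0.10298395, -0.01585034]))
(np.float64(1.0106088565156561), 0.15, 0.02, array([ 0.56648486,  0.09340731, -0.01238172]))
('top',) (array([ 0.56408226,  0.09391165, -0.02220562]), np.float64(0.7817940869614025), 257)
('side',) (array([ 0.56730385,  0.09617079, -0.00619258]), np.float64(0.756761936194966), 272)
('top', 'side') (array([ 0.56646978,  0.09492852, -0.0133624 ]), np.float64(0.7456728240618895), 525)
```

View pics/d3.png

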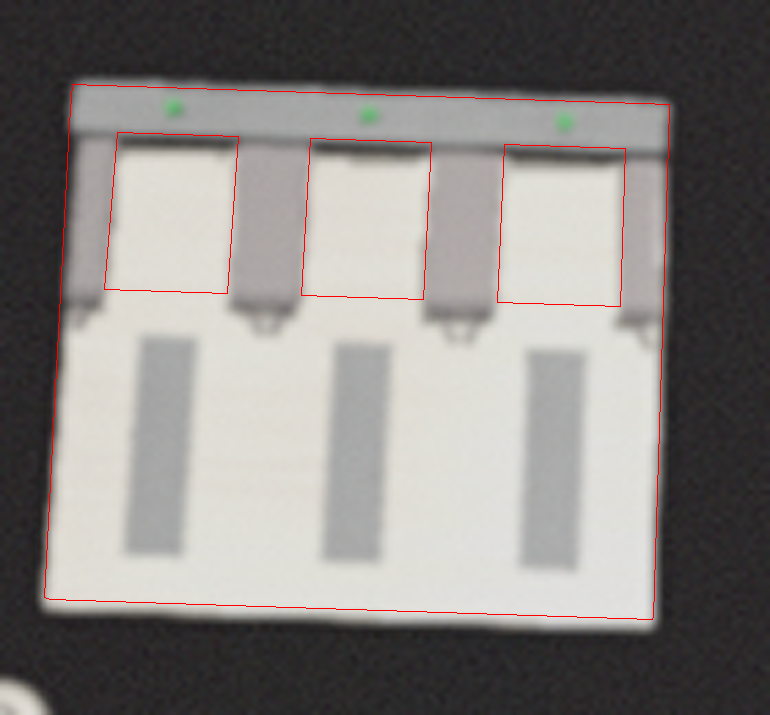

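View pics/d4.png

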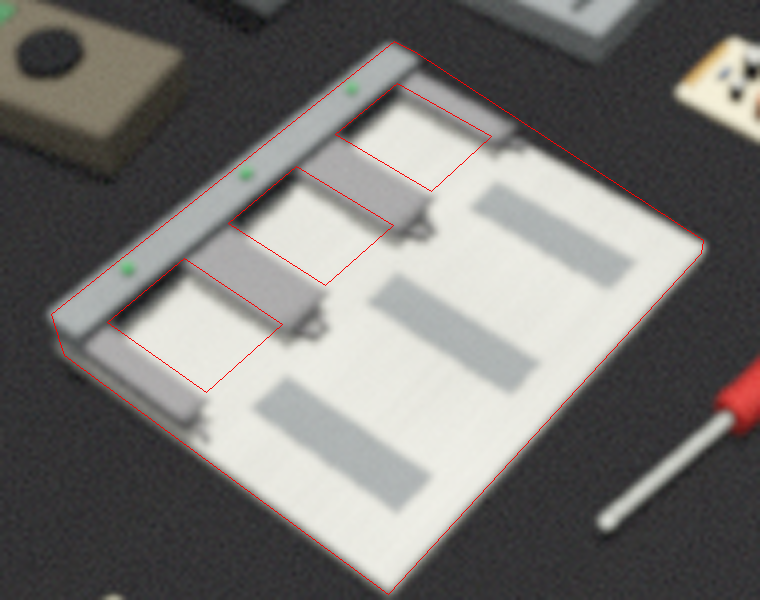

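```bash
cat > seg.py <<'E'
from drawfit import *
def segfit(tags,segf,p0,cams,ws=(5,3,2),thr=1.5,S=None):
    """segf(params)->list of (A,B) world pts"""
    Gs={n:gaussian_filter(cv2.cvtColor(cv2.imread(f'pics/{tags[n]}.png'),cv2.COLOR_BGR2GRAY).astype(float),.7) for n in cams}
    p=np.array(p0,float); S=np.array(S)
    def pts(q,n):
        P=[];N=[]
        for A,B in segf(q):
            a,b=proj(n,np.array([A,B])); L=np.linalg.norm(b-a); k=np.linspace(.08,.92,24)
            P.append(a+np.outer(k,b-a)); t=(b-a)/L; N.append(np.tile([t[1],-t[0]],(24,1)))
        return np.vstack(P),np.vstack(N)
    for w in ws:
        for _ in range(5):
            D=[]
            for n in cams:
                P,N=pts(p,n); s,m=meas(Gs[n],P,N,w); D.append((n,P+s[:,None]*N,m>thr))
            def res(e):
                o=[]
                for n,M,ok in D:
                    P,N=pts(p+S*(e-1),n); o.append((((M-P)*N).sum(1))[ok])
                return np.concatenate(o)
            q=least_squares(res,np.ones(len(p)),loss='soft_l1',f_scale=.3); p=p+S*(q.x-1)
    rr=res(np.ones(len(p))); return p,np.median(abs(rr)),len(rr)
def tf(p,a): return T(p,np.array([a],float))[0]
def rackseg(p):
    w=p[3]; L=[((-.15,-w,.012),(-.15,w,.012))]
    for y in(-.066,-.03,.03,.066,-.126,.126): L.append(((0.01,y,.026),(.075,y,.026)))
    L+=[((.08,-.126,.038),(.08,.126,.038)),((-.15,-w,.012),(-.02,-w,.012)),((-.15,w,.012),(-.02,w,.012))]
    return [(tf(p,a),tf(p,b)) for a,b in L]
def drawseg(n,tag,segs,out,cr,s):
    im=cv2.imread(f'pics/{tag}.png'); u0,v0,u1,v1=cr
    im=cv2.resize(im[v0:v1,u0:u1],None,fx=s,fy=s,interpolation=cv2.INTER_CUBIC)
    for A,B in segs:
        h=proj(n,np.array([A,B])); h=np.int32((h-[u0,v0]+.5)*s); cv2.line(im,tuple(map(int,h[0])),tuple(map(int,h[1])),(0,0,255),1)
    cv2.imwrite(f'pics/{out}.png',im)
E
python3 - <<'E'
from seg import *
t={'top':'top0','side':'side0'}
for cams in(('top',),('side',),('top','side')):
    f=segfit(t,rackseg,[.5615,.0945,-.013,.147],cams,S=[.01,.01,.1,.01]); print(cams,f)
    drawseg(cams[0],cams[0]+'0',rackseg(f[0]),'e'+cams[0]+str(len(cams)),(170,140,310,270) if cams[0]=='top' else (140,190,330,340),5)
E
```

```text
('top',) (array([ 0.55954629,  0.09500223, -0.01833291,  0.14775732]), np.float64(0.25198040808933336), 240)
('side',) (array([ 0.56112513,  0.09894196, -0.00592849,  0.14805043]), np.float64(0.47702426353021377), 239)
('top', 'side') (array([ 0.56080372,  0.09675693, -0.01494171,  0.14838392]), np.float64(0.5681301740730088), 480)
```

View pics/etop1.png

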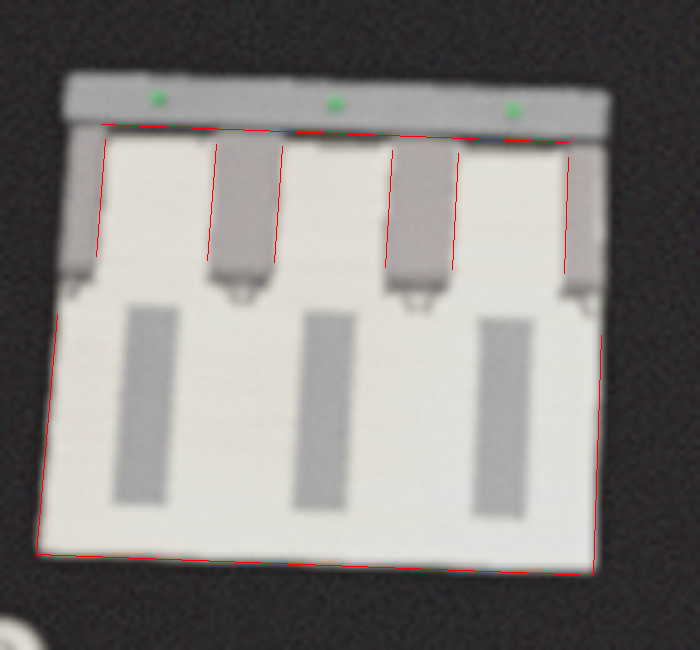

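View pics/eside1.png

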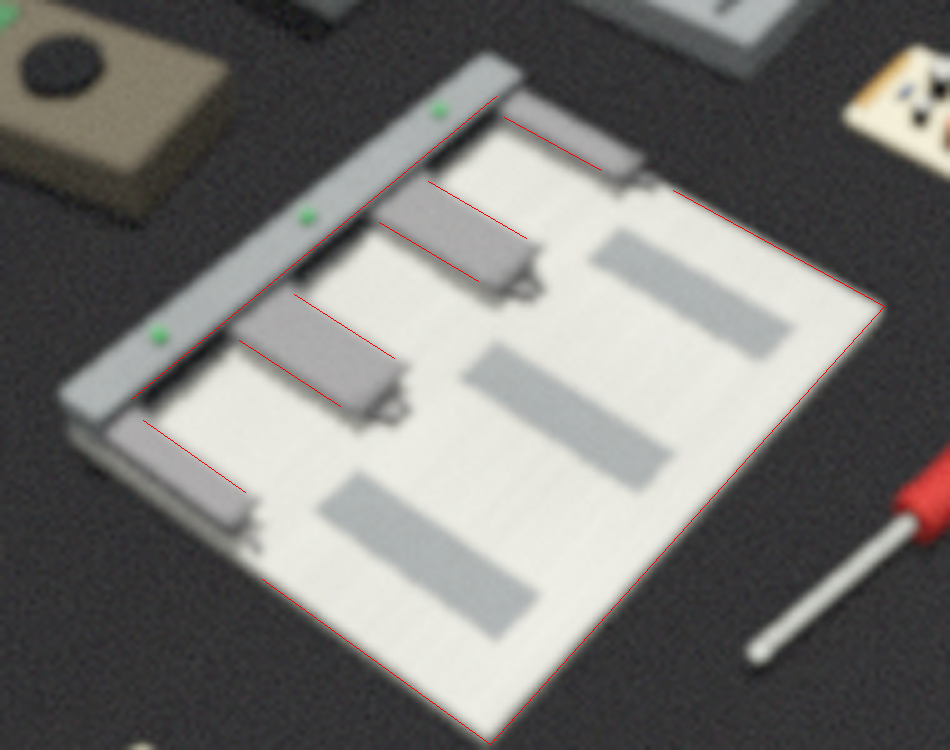

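```bash
python3 - <<'E'
from seg import *
S=np.array([.638,-.2295,.043])
for a in(-.5,.5): X=tf(S,(-.034+.08*np.sin(a),-.045,.052+.08*np.cos(a))); print(X,w2px('top',X),w2px('side',X))
E
python3 - <<'E'
from h import *
p=np.array([.638,-.2295]);yw=.043
c,s=np.cos(yw),np.sin(yw)
W=lambda x,y,z:[p[0]+c*x-s*y,p[1]+s*x+c*y,z]
# jaw along box y -> tool x along box x (yaw)
q=down(yw)
for n,P in(('above',W(.05,-.045,.22)),('dn',W(.05,-.045,.12)),('end',W(-.10,-.045,.12))):
    print(n,np.round(P,3),r.solve_ik(P,q))
E
```

```text
[ 0.56764724 -0.27756867  0.1222066 ] [383.05851799 187.3901042 ] [316.24251269 148.20822709]
[ 0.64428442 -0.27427124  0.1222066 ] [380.81889337 157.44646894] [292.77432803 139.15637609]
above [ 0.69  -0.272  0.22 ] [-4.79133480e-01  7.95475744e-01  8.34080543e-01 -4.44089210e-16
  1.51203637e+00  1.04866285e+00]
dn [ 0.69  -0.272  0.12 ] [-4.79133480e-01  8.60204685e-01  9.76404263e-01 -4.44089210e-16
  1.30498371e+00  1.04866285e+00]
end [ 0.54  -0.279  0.12 ] [-6.02563918e-01  6.20881948e-01  1.46066318e+00 -4.44089210e-16
  1.06004752e+00  9.25232409e-01]
```

```bash
python3 - <<'E'
from h import *
p=np.array([.638,-.2295]);yw=.043
c,s=np.cos(yw),np.sin(yw)
W=lambda x,y,z:[p[0]+c*x-s*y,p[1]+s*x+c*y,z]
q=down(yw)
command_gripper(0.0)
r.reach(W(.05,-.045,.24),q)
r.move_straight(W(.05,-.045,.12),speed=.2)
hit=r.move_straight(W(-.034-.05,-.045,.12),speed=.08,max_force=25)
st=r.read_state(); print(hit,np.array(st['eef_pos'])-W(-.034,-.045,.12),st['contact_force'],st['time_s'])
r.move_straight(W(.0,-.045,.12),speed=.2)
r.move_straight(W(.0,-.045,.26),speed=.2)
snap('top','top1');snap('side','side1'); print(r.read_state()['time_s'])
E
```

```text
True [-0.01302514 -0.0016465   0.00261337] [ 3.99328266 -0.43987354  2.4527884 ] 4.6667
6.0083
```

View pics/top1.png

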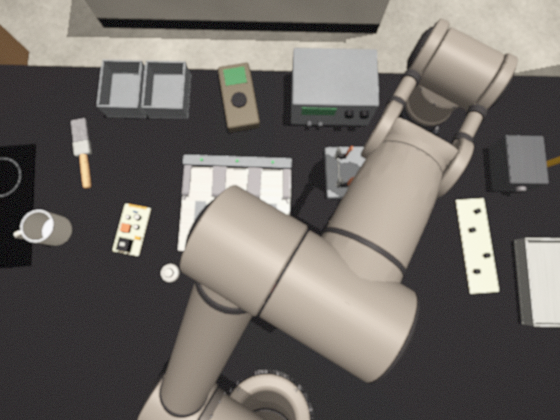

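View pics/side1.png

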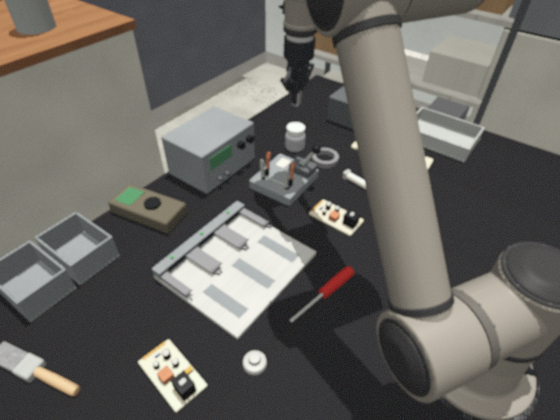

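```bash
python3 - <<'E'
from h import *
crop('side1',240,110,360,200,6,'c3')
E
```

```text
(no output)
```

View pics/c3.png

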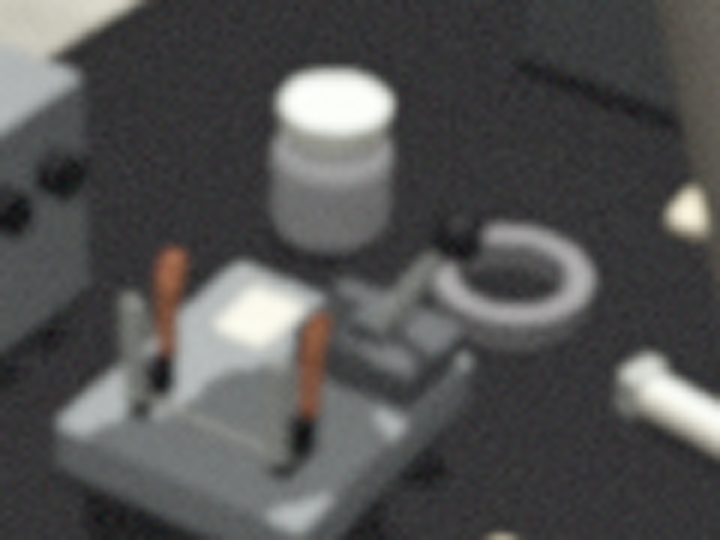

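```bash
cat > board.py <<'E'
from seg import *
RK=np.array([.560,.0957,-.0165])
def wp(p,x,y): 
    c,s=np.cos(p[2]),np.sin(p[2]); return np.array([p[0]+c*x-s*y,p[1]+s*x+c*y])
def st(msg=''):
    s=r.read_state(); print(msg,np.round(s['eef_pos'],4),'F',np.round(s['contact_force'],1),'w',round(s['grip_width'],4),'t',round(s['time_s'],1)); return s
def grab(b):
    q=down(b[2]); xy=wp(b,-.044,0)
    command_gripper(.065,80)
    r.reach([*xy,.12],q); r.move_straight([*xy,.037],speed=.12,max_force=12); st('at')
    command_gripper(0.0,80); st('closed')
    r.move_straight([*xy,.08],speed=.15); st('lift')
E
python3 - <<'E'
from board import *
f=fit({'top':'top1','side':'side1'},SLAB,[.4378,-.1919,-.027],cams=('side',)); print(f)
grab(np.array([.4378,-.1919,-.030]))
snap('side','side2'); crop('side2',240,120,420,255,4,'c4')
E
```

```text
(array([ 0.4382982 , -0.19176358, -0.02660336]), np.float64(0.40273430605247595), 77)
at [ 0.3943 -0.1909  0.0374] F [ 1.   0.6 -0.7] w 0.0649 t 8.6
closed [ 0.3942 -0.1908  0.0379] F [-1.7  0.4  6.7] w 0.0287 t 9.0
lift [ 0.3938 -0.1906  0.08  ] F [-0.1  0.8 -2. ] w 0.0285 t 9.5
```

View pics/c4.png

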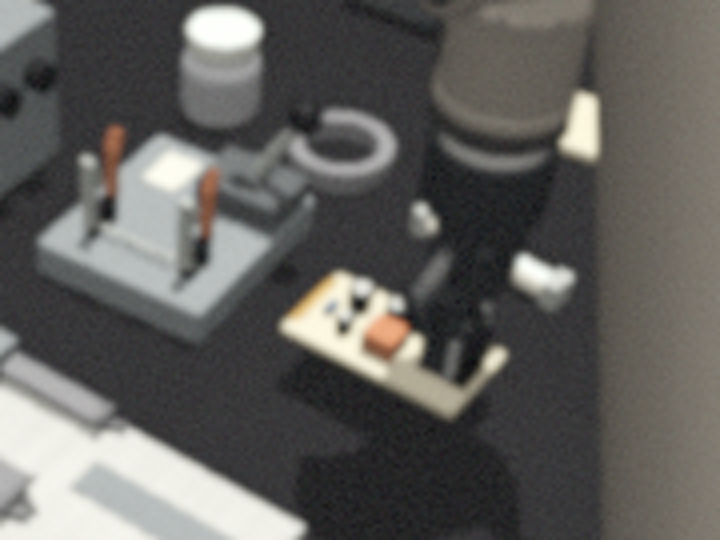

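```bash
cat >> board.py <<'E'
def stage(by,off=.0379):
    q=down(RK[2]); xy=wp(RK,-.139,by)
    r.reach([*xy,.09],q)
    h=r.move_straight([*xy,off+.012-.003],speed=.03,max_force=5); s=st(f'deck hit {h}')
    r.move_straight([*s['eef_pos'][:2],s['eef_pos'][2]+.0012],speed=.03); return st('raised')
def push(by,x1,F=10,speed=.05,dy=0):
    z=r.read_state()['eef_pos'][2]
    h=r.move_straight([*wp(RK,x1,by+dy),z],down(RK[2]),speed=speed,max_force=F)
    s=st(f'push hit {h}'); c,sn=np.cos(RK[2]),np.sin(RK[2]); d=np.array(s['eef_pos'][:2])-RK[:2]
    print('rack xy',np.round([c*d[0]+sn*d[1],-sn*d[0]+c*d[1]],4)); return h
E
python3 - <<'E'
from board import *
stage(-.096)
snap('side','side3'); crop('side3',180,150,380,300,4,'c5')
snap('top','top3'); crop('top3',180,150,330,270,5,'c6')
E
```

```text
deck hit True [0.4194 0.0021 0.0499] F [-1.  -0.3  6.3] w 0.0286 t 11.5
raised [0.4194 0.002  0.0511] F [-0.8  0.6 -1.3] w 0.0285 t 11.8
```

View pics/c5.png

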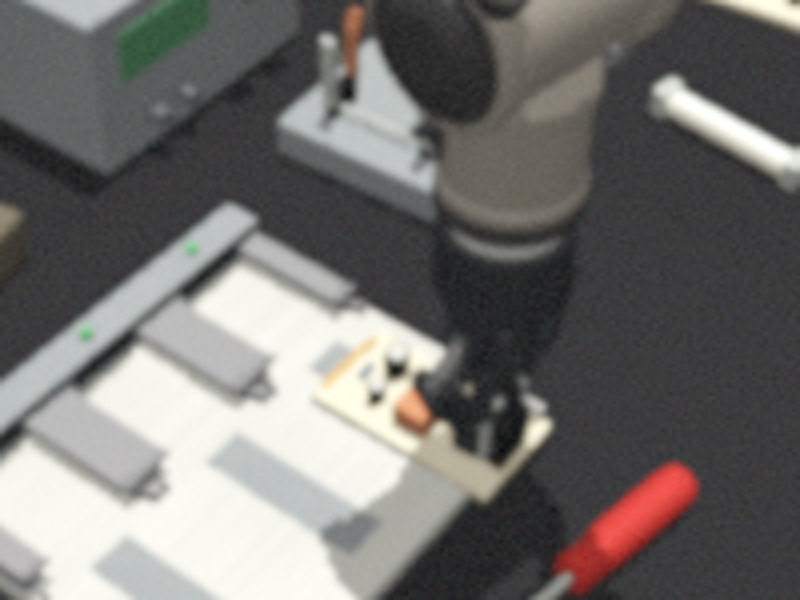

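View pics/c6.png

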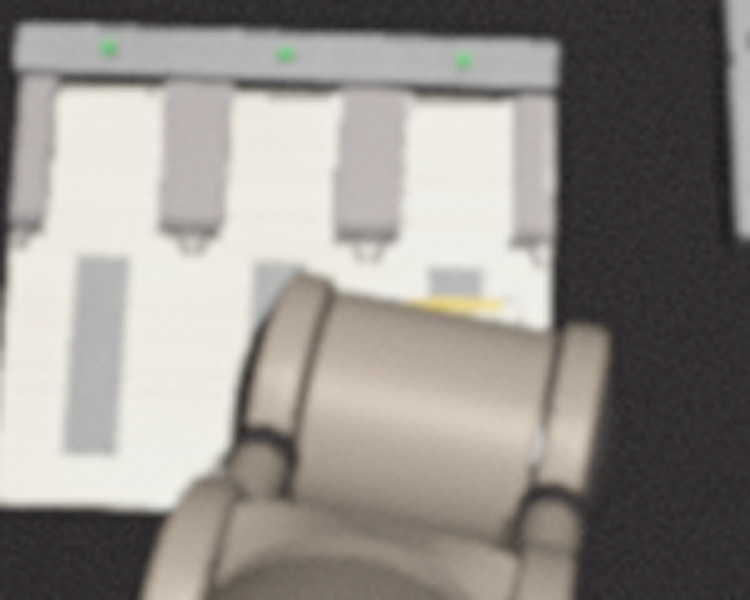

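```bash
python3 - <<'E'
from board import *
push(-.096,-.0,F=12)
snap('side','side4'); crop('side4',180,130,380,280,4,'c7')
snap('top','top4'); crop('top4',180,150,330,270,5,'c8')
E
```

```text
push hit True [5.329e-01 5.000e-04 5.010e-02] F [-0.4  0.1  0.7] w 0.0289 t 13.9
rack xy [-0.0255 -0.0956]
```

View pics/c7.png

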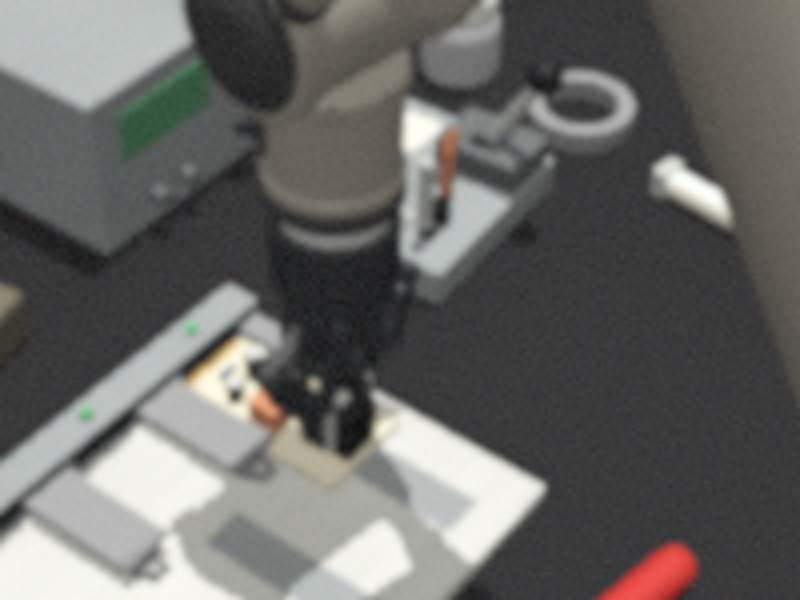

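View pics/c8.png

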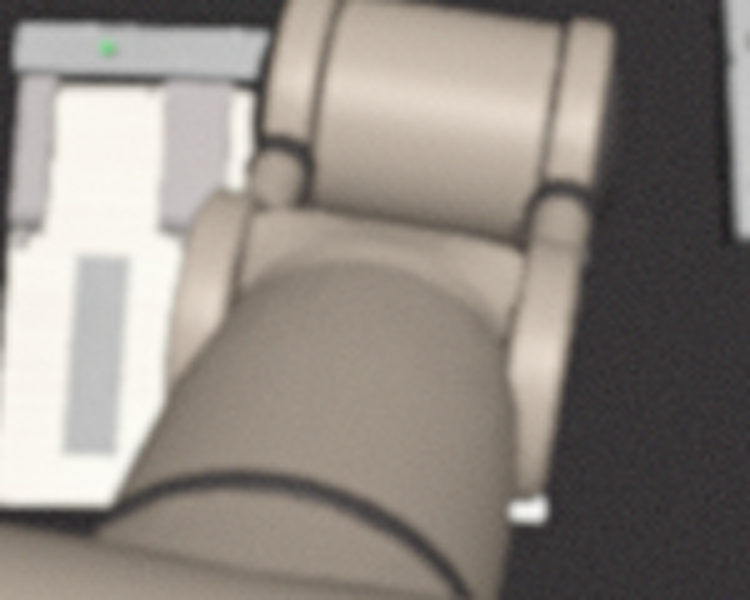

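```bash
python3 - <<'E'
from board import *
command_gripper(.05); p=r.read_state()['eef_pos']
r.move_straight([p[0],p[1],.16],speed=.2)
r.reach([.42,.2,.25],down(-.1))
snap('side','side5'); crop('side5',120,170,330,330,3.6,'c9')
snap('top','top5'); st()
E
```

```text
[0.4205 0.199  0.249 ] F [-0.3  0.1  0.3] w 0.05 t 16.1
```

View pics/c9.png

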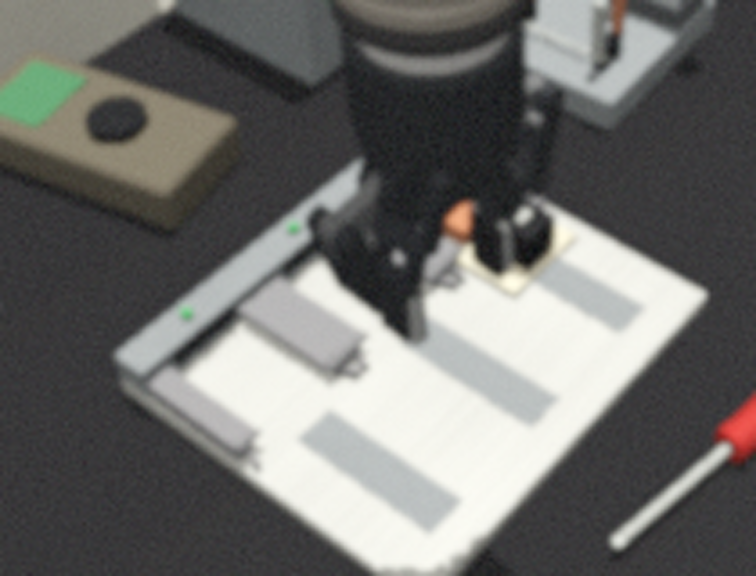

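View pics/top5.png

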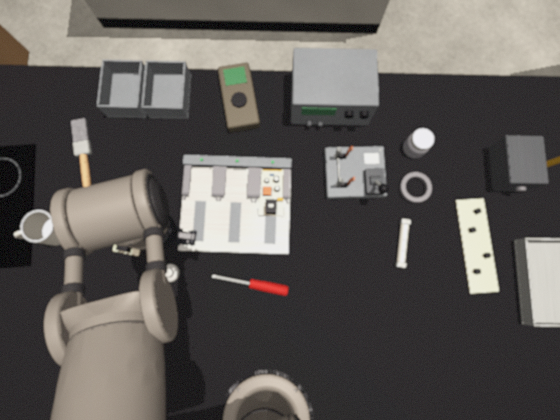

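```bash
python3 - <<'E'
from board import *
crop('top5',230,145,310,225,8,'c10')
H=wp(RK,.015,-.096); print(fit({'top':'top5'},SLAB+[0,0,.012],[*H,RK[2]],cams=('top',)))
print(w2px('top',[*wp(RK,-.029,-.096),.052]))
print(fit({'side':'side5'},SLAB,[.47,.376,-.17],cams=('side',)))
E
```

```text
(array([ 0.5747313 , -0.01780413,  0.00663347]), np.float64(0.49298341376783444), 71)
[270.10132263 205.95868716]
(array([ 0.46988371,  0.37619414, -0.17208935]), np.float64(0.5034547956112555), 125)
```

View pics/c10.png

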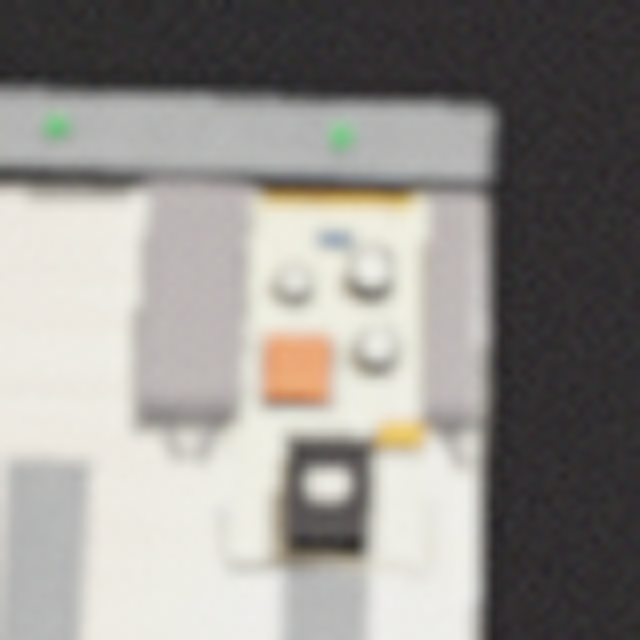

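View pics/side5.png

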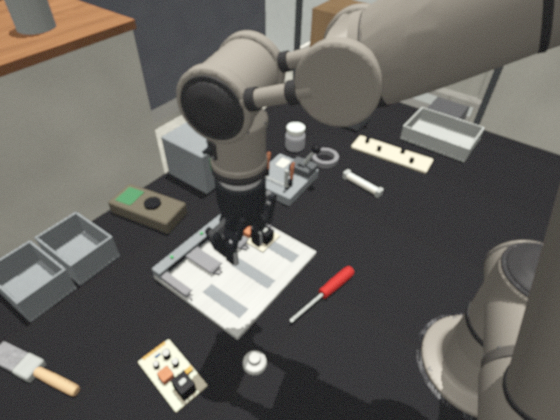

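```bash
python3 - <<'E'
from board import *
grab(np.array([.4698,.3753,-.171]))
stage(.096)
snap('side','side6'); crop('side6',120,190,330,340,3.8,'c11')
push(.096,-.0,F=12)
snap('side','side7'); crop('side7',120,190,330,340,3.8,'c12')
E
```

```text
at [0.4271 0.3829 0.0379] F [-0.1 -0.4 -0.8] w 0.065 t 18.1
closed [0.4269 0.3831 0.038 ] F [-0.8 -0.4  6. ] w 0.0288 t 18.6
lift [0.4263 0.3827 0.0798] F [-0.5 -0.4 -1.8] w 0.0288 t 19.0
deck hit True [0.4225 0.1939 0.05  ] F [-0.3 -0.8  4.7] w 0.0289 t 21.0
raised [0.4226 0.1939 0.0512] F [-0.6 -0.3 -2.4] w 0.0288 t 21.2
push hit True [0.5364 0.1921 0.0503] F [0.1 0.7 0.5] w 0.0286 t 23.3
rack xy [-0.0252  0.096 ]
```

View pics/c11.png

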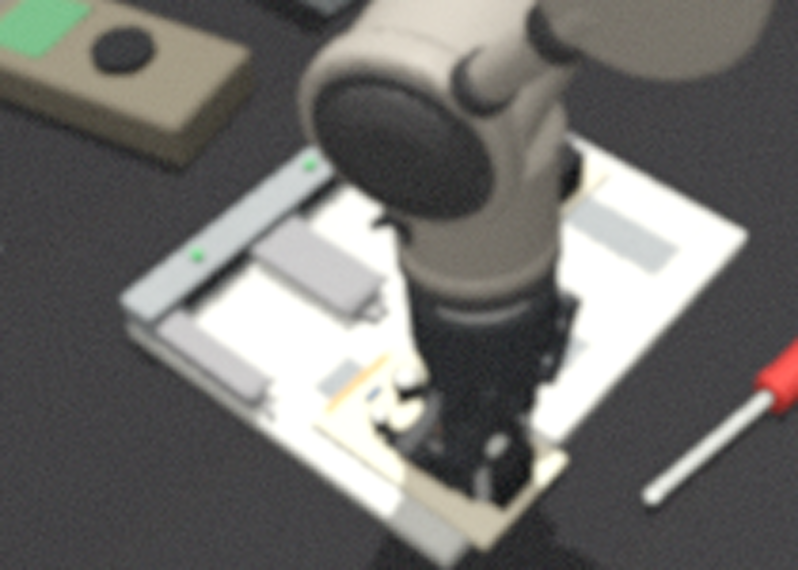

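View pics/c12.png

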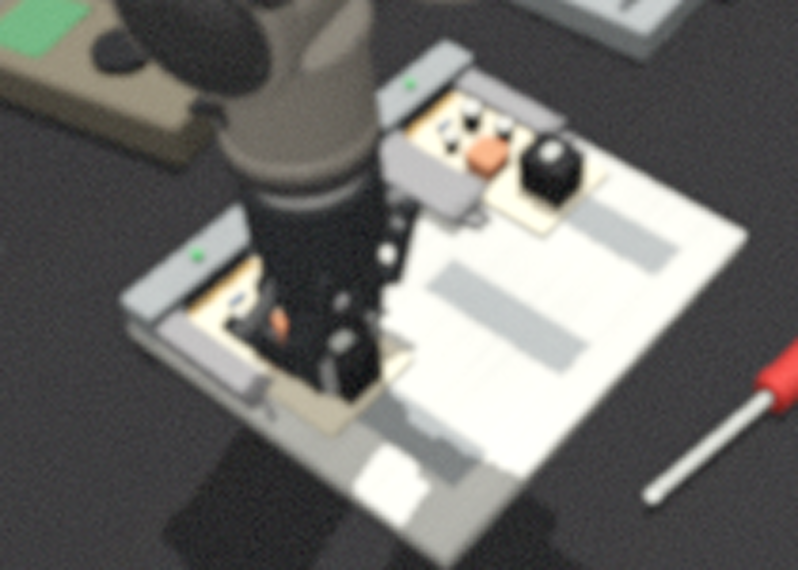

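```bash
python3 - <<'E'
from board import *
command_gripper(.05); p=r.read_state()['eef_pos']
r.move_straight([p[0],p[1],.25],speed=.25)
r.reach([.22,-.42,.30],down(-.7))
snap('side','side8'); snap('top','top8'); st()
print(fit({'top':'top8','side':'side8'},SLAB+[0,0,.012],[*wp(RK,.015,.096),RK[2]],cams=('top',)))
for c in(('top',),('side',),('top','side')): print(fit({'top':'top8','side':'side8'},FUSE,[.4453,-.3561,-.12],cams=c))
crop('side8',120,190,330,340,3.8,'c13');crop('top8',170,140,420,280,3.2,'c14')
E
```

```text
[ 0.2206 -0.4197  0.2999] F [-0.1 -0.3  0.8] w 0.0498 t 27.2
(array([ 0.58589856,  0.20731354, -0.03797578]), np.float64(0.45699804275701594), 76)
(array([ 0.44549225, -0.35663293, -0.13800159]), np.float64(0.7684976335767524), 65)
(array([ 0.44798864, -0.35445965, -0.15851583]), np.float64(1.4808621807637632), 52)
(array([ 0.44570051, -0.35633561, -0.14349454]), np.float64(1.053477381412471), 117)
```

View pics/c13.png

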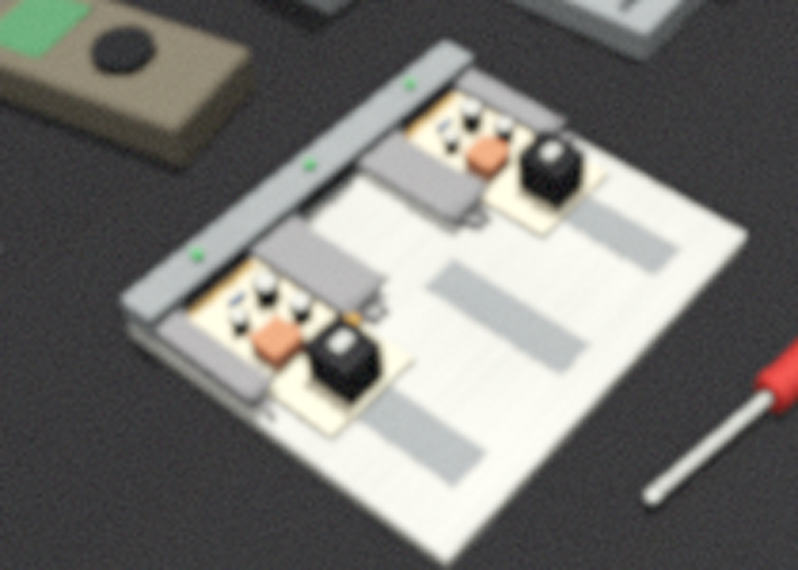

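View pics/c14.png

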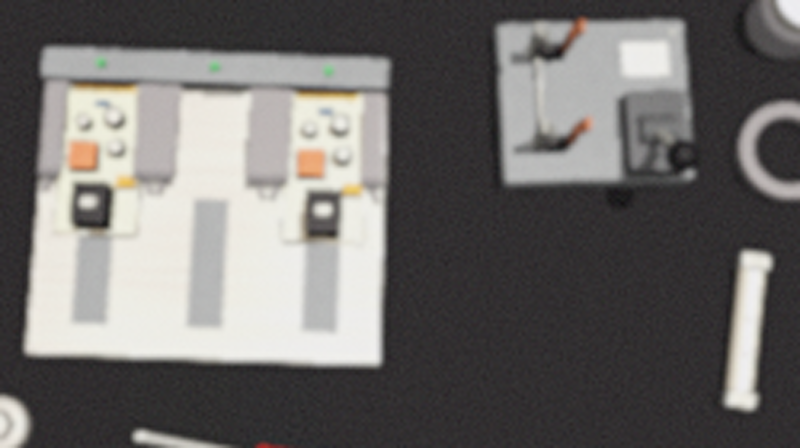

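View pics/side8.png

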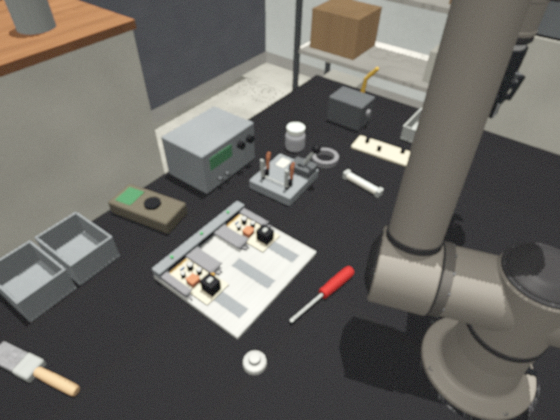

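```bash
cat > supfit.py <<'E'
from board import *
def supseg(p):
    z=.03;a,b=.07,.08
    L=[((-a,-b,z),(-a,b,z)),((-a,b,z),(a,b,z)),((a,b,z),(a,-b,z)),((-a,-b,z),(a,-b,z))]
    return [(tf(p,u),tf(p,v)) for u,v in L]
def clipseg(p):
    L=[((-.064,.04,.062),(.064,.04,.062))]
    for x in(-.04,.04):
        for y in(.03,.05): L.append(((x,y,.03),(x,y,.102)))
    return [(tf(p,u),tf(p,v)) for u,v in L]
E
python3 - <<'E'
from supfit import *
t={'top':'top8','side':'side8'}
for c in(('top',),('side',),('top','side')):
    f=segfit(t,supseg,[.638,-.2295,.043],c,S=[.01,.01,.1],ws=(4,3,2)); print(c,f)
    n=c[0]
    drawseg(n,t[n],supseg(f[0])+clipseg(f[0]),'s'+n+str(len(c)),(315,135,405,205) if n=='top' else (240,130,330,210),8)
E
```

```text
('top',) (array([ 0.63549875, -0.22832513,  0.04307213]), np.float64(0.48064111829794065), 95)
('side',) (array([ 0.63633712, -0.22408391,  0.04733698]), np.float64(0.2701709373119552), 94)
('top', 'side') (array([ 0.63581674, -0.22718426,  0.0464498 ]), np.float64(0.5031616360543179), 188)
```

View pics/stop1.png

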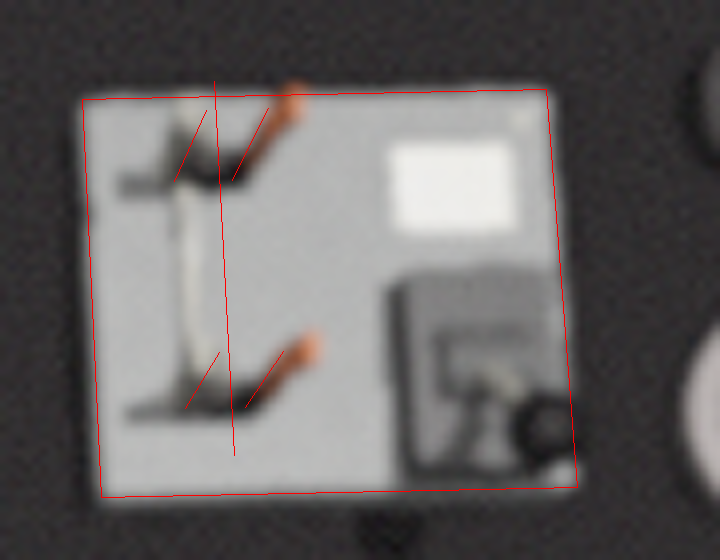

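View pics/sside1.png

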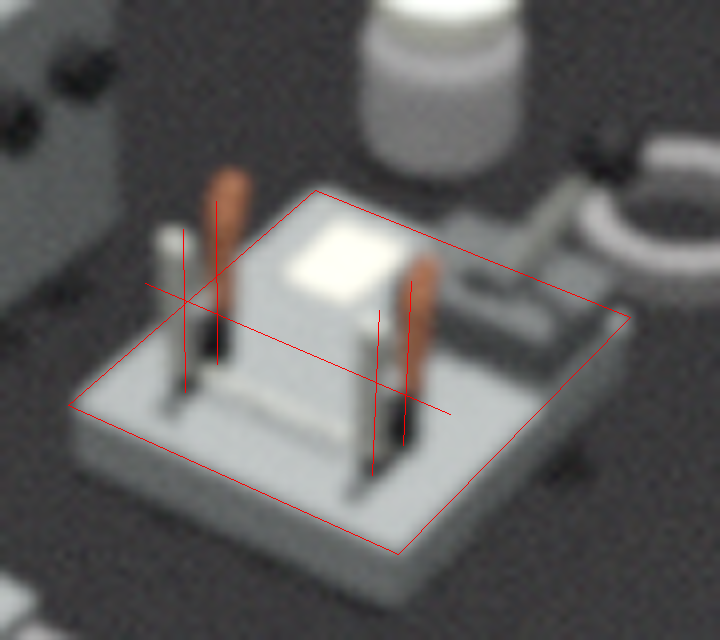

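```bash
python3 - <<'E'
from supfit import *
F=np.array([.4457,-.3564,-.138]); q=down(F[2])
command_gripper(.045,60)
r.reach([F[0],F[1],.12],q); r.move_straight([F[0],F[1],.030],speed=.12,max_force=12); st('at')
command_gripper(0.0,60); st('closed')
r.move_straight([F[0],F[1],.19],speed=.15); st('lift')
q2=down(.0455); r.reach([.634,-.1875,.19],q2); st('above')
snap('side','side9'); snap('top','top9'); crop('side9',220,60,380,210,4.5,'c15'); crop('top9',280,110,440,230,4.5,'c16')
E
```

```text
at [ 0.446  -0.357   0.0308] F [ 1.2 -0.1  0. ] w 0.0449 t 29.5
closed [ 0.4461 -0.3567  0.0311] F [0.2 0.4 6.1] w 0.0177 t 29.8
lift [ 0.4453 -0.356   0.189 ] F [ 0.5  0.4 -1.3] w 0.0176 t 31.0
above [ 0.6332 -0.1886  0.1897] F [-0.2  1.1 -1.8] w 0.0177 t 32.0
```

View pics/c15.png

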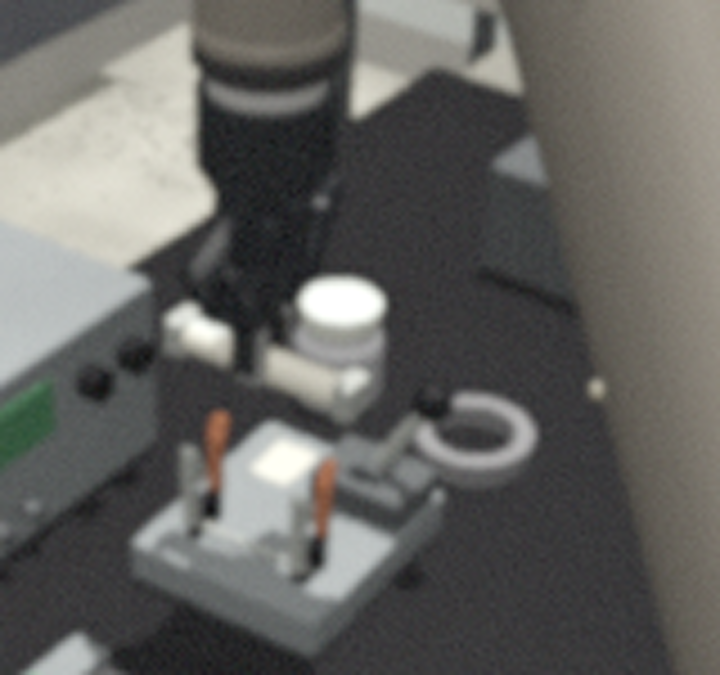

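View pics/c16.png

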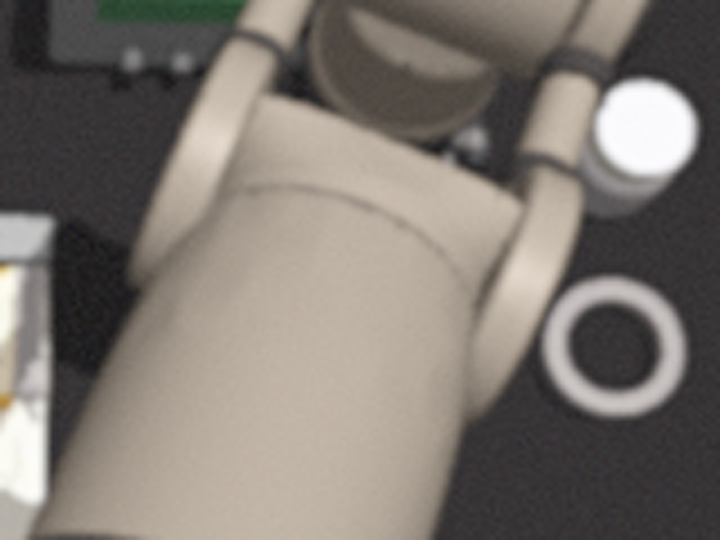

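```bash
python3 - <<'E'
from drawfit import *
m=FUSE+[0,0,.1586]
f=fit({'side':'side9'},m,[.634,-.188,.0455],cams=('side',),ws=(5,3,2)); print(f)
draw('side','side9',[(m,f[0])],'c17',(220,60,380,210),4.5)
draw('side','side9',[(m,[.6332,-.1886,.0455])],'c18',(240,110,320,170),9)
E
```

```text
(array([ 0.62542878, -0.18165301, -0.23474871]), np.float64(0.7922578485273022), 56)
```

View pics/c18.png

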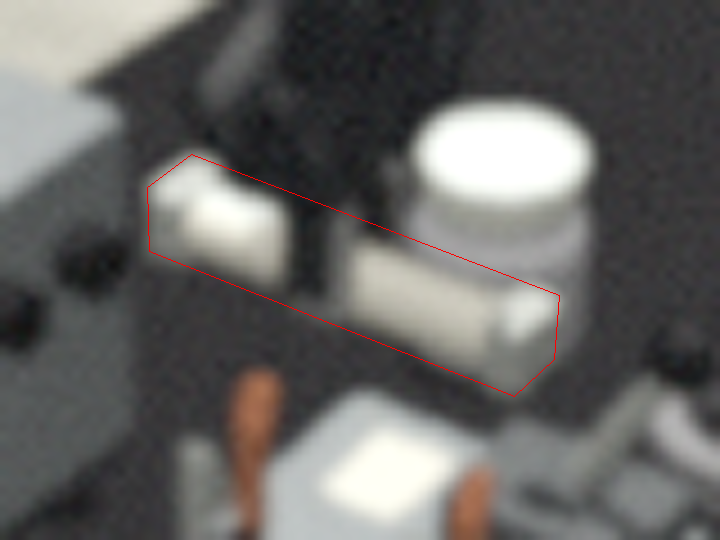

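```bash
python3 - <<'E'
from supfit import *
x,y=.6345,-.1867; q=down(.0455)
r.move_straight([x,y,.135],q,speed=.1)
h=r.move_straight([x,y,.118],speed=.04,max_force=8); st(f'{h}')
snap('side','side10'); crop('side10',240,100,340,190,8,'c19')
E
```

```text
False [ 0.6345 -0.1867  0.1178] F [-0.2 -0.3 -1.1] w 0.0176 t 33.4
```

View pics/c19.png

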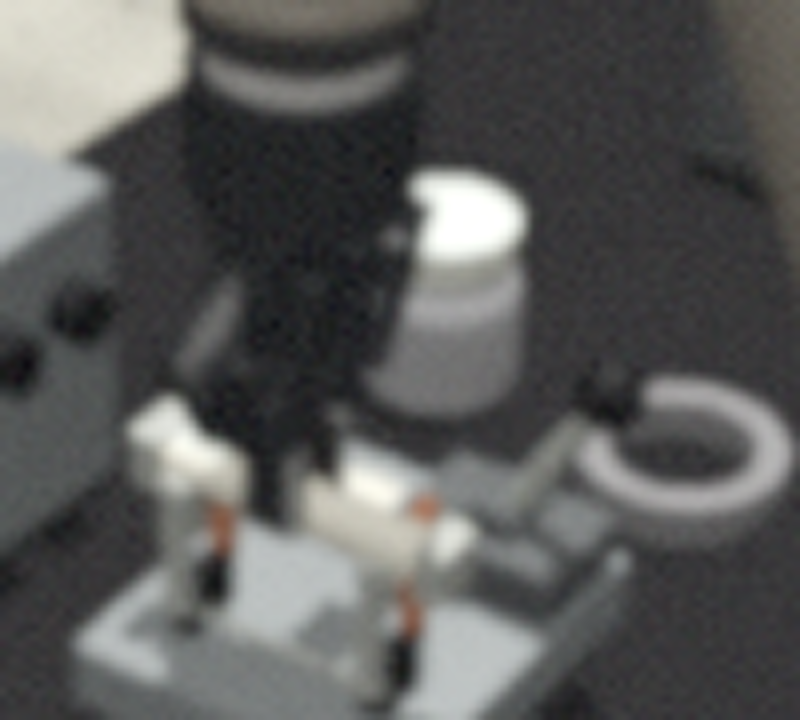

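```bash
python3 - <<'E'
from supfit import *
x,y=.6345,-.1867
for z in(.106,.098,.090,.083):
    h=r.move_straight([x,y,z],speed=.04,max_force=30); st(f'{z} {h}')
    if h: break
snap('side','side11'); crop('side11',240,100,340,190,8,'c20')
E
```

```text
0.106 False [ 0.6349 -0.1874  0.106 ] F [ 2.2 -5.   0.8] w 0.0175 t 33.9
0.098 False [ 0.6348 -0.1876  0.0975] F [ 2.7 -6.3 -3.3] w 0.0173 t 34.2
0.09 False [ 0.6339 -0.187   0.0885] F [ 0.7 -5.  -5.4] w 0.0176 t 34.6
0.083 False [ 0.634  -0.1859  0.0823] F [ 0.5  0.2 -0.2] w 0.0176 t 34.9
```

View pics/c20.png

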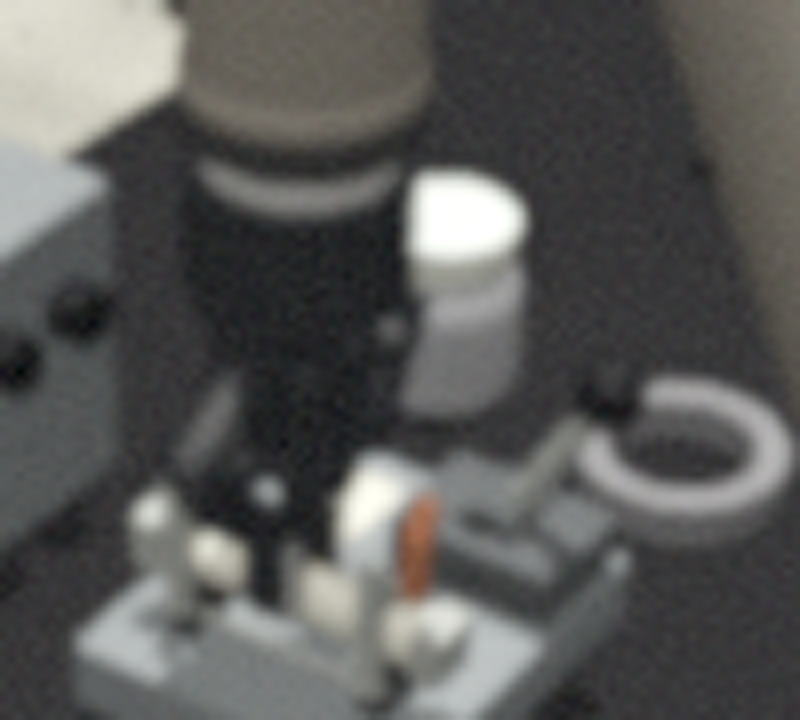

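```bash
python3 - <<'E'
from supfit import *
x,y=.634,-.186
h=r.move_straight([x,y,.078],speed=.02,max_force=12); st(f'{h}')
command_gripper(.05); p=st('open')['eef_pos']
r.move_straight([p[0],p[1],.20],speed=.15)
r.reach([.22,-.42,.30],down(-.7))
snap('side','side12');snap('top','top12'); crop('side12',240,120,340,210,7,'c21'); crop('top12',315,135,405,205,8,'c22'); st()
E
```

```text
True [ 0.6342 -0.1859  0.0821] F [0.4 0.6 5.7] w 0.0175 t 35.2
open [ 0.6337 -0.1861  0.0808] F [-0.6 -0.1  1.1] w 0.0498 t 35.6
 [ 0.2207 -0.4198  0.2997] F [0.7 0.3 0.1] w 0.05 t 38.4
```

View pics/c21.png

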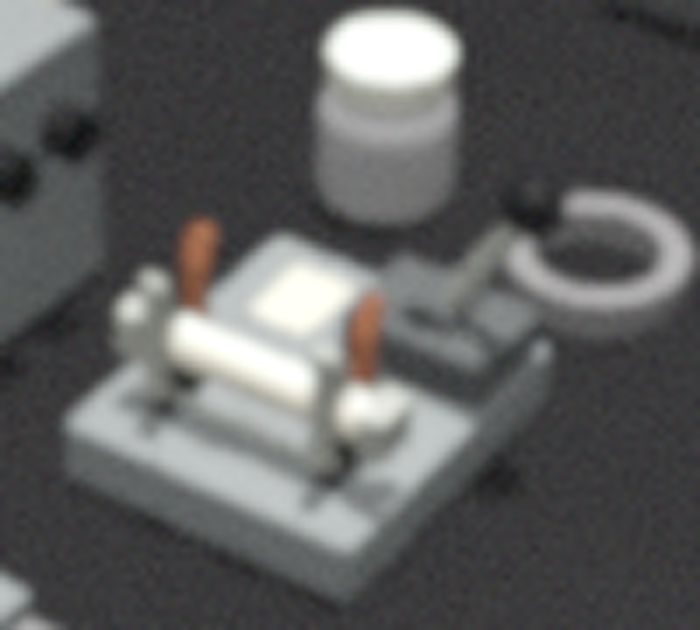

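View pics/c22.png

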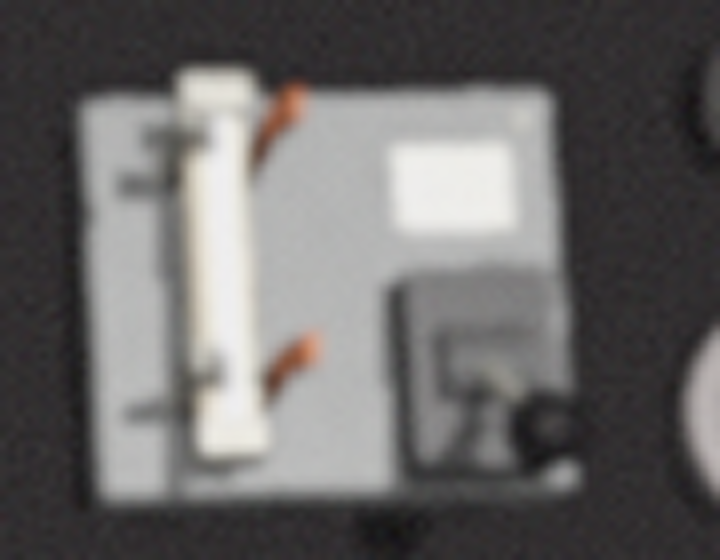

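View pics/top12.png

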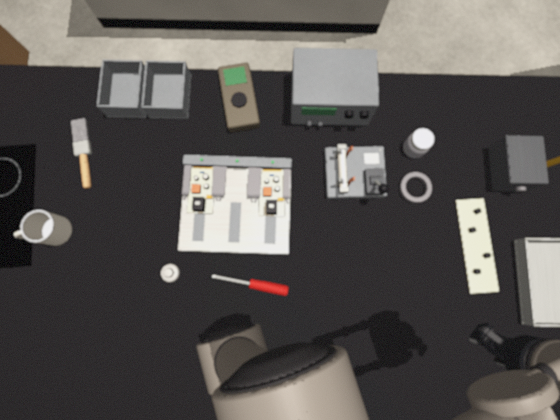

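```bash
python3 - <<'E'
from supfit import *
m=FUSE+[0,0,.051]
for c in(('top',),('side',)):
    f=fit({'top':'top12','side':'side12'},m,[.634,-.187,.0455],cams=c,ws=(3,2,2)); print(c,f)
    s={'top':[.6355,-.2283,.0431],'side':[.6363,-.2241,.0473]}[c[0]]; d=f[0][:2]-s[:2]; print('rel to seat',np.cos(s[2])*d[0]+np.sin(s[2])*d[1],-np.sin(s[2])*d[0]+np.cos(s[2])*d[1]-.04)
d=np.load('pics/top12.npy')
for u,v in((341,160),(342,168),(343,175)): print(px2w('top',d,u,v))
draw('side','side12',[(m,[.634,-.1868,.0455])],'c23',(240,120,340,210),7)
E
```

```text
('top',) (array([ 0.63468012, -0.18771208,  0.01000872]), np.float64(0.969222138792712), 64)
rel to seat 0.0009296778467987678 0.0005855532935400282
('side',) (array([ 0.63315221, -0.17750919, -0.0328144 ]), np.float64(0.45087927490284474), 56)
rel to seat -0.0009413480826450712 0.006687539274902857
[ 0.6521093  -0.18303808  0.07118816]
[ 0.6308443  -0.18568456  0.06967283]
[ 0.61174126 -0.18797735  0.07042738]
```

View pics/c23.png

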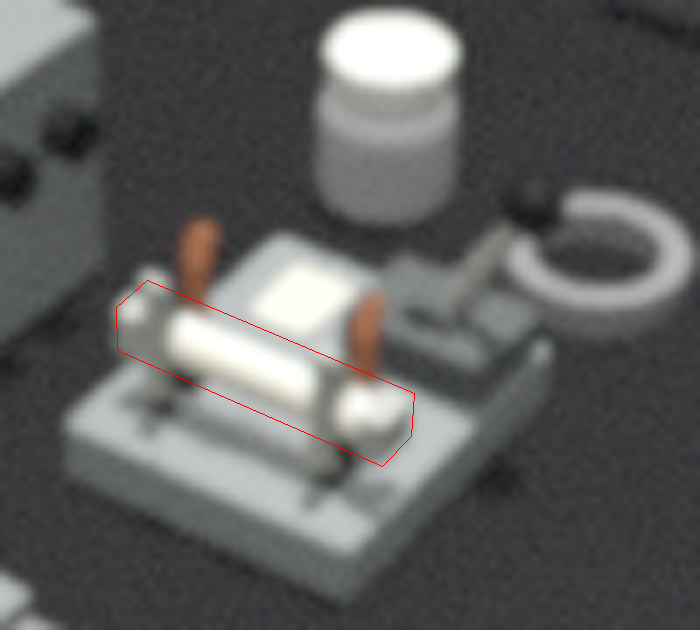

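```bash
python3 - <<'E'
from supfit import *
p=np.array([.6358,-.2270,.0455]); W=lambda x,y,z:[*wp(p,x,y),z]; q=down(p[2])
command_gripper(0.0)
r.reach(W(-.125,-.045,.24),q)
r.move_straight(W(-.125,-.045,.12),speed=.2)
hit=r.move_straight(W(-.034+.05,-.045,.12),speed=.08,max_force=25)
s=st(str(hit)); print(np.array(s['eef_pos'])-W(-.034,-.045,.12))
r.move_straight(W(-.07,-.045,.12),speed=.2)
r.move_straight(W(-.07,-.045,.26),speed=.2)
r.reach([.22,-.42,.30],down(-.7))
snap('side','side13');snap('top','top13'); crop('side13',240,120,340,210,7,'c24'); crop('top13',170,135,405,275,3.4,'c25'); st()
E
```

```text
True [ 0.6131 -0.2725  0.1186] F [-7.1  0.2  7. ] w 0.0003 t 42.2
[ 0.009181    0.00098533 -0.00141413]
 [ 0.2209 -0.4199  0.2998] F [-0.5 -0.   0.7] w 0.0 t 44.9
```

View pics/c24.png

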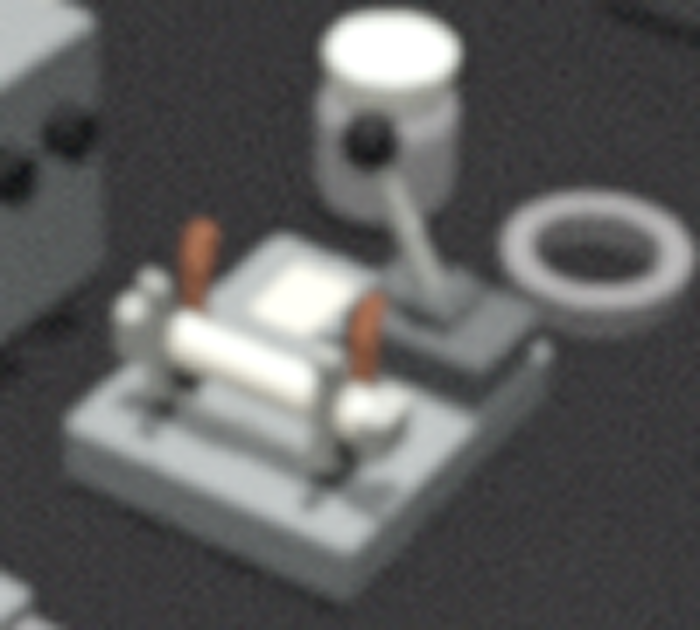

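View pics/c25.png

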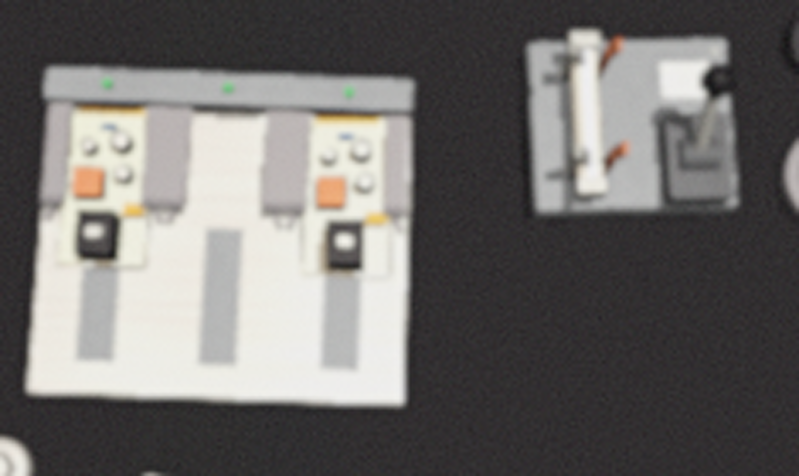

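```bash
python3 - <<'E'
from h import *
r.finish_job(); print(r.read_state()['time_s'])
E
```

```text
the job is handed in; nothing more can be done
the job is handed in; nothing more can be done
```

I did the steps in order and handed the job in at about 45 s of the 208 s allowed; no verdict is reported.

- **Lever off:** I threw it towards the robot. Afterwards the tip was within about 1.5 px of the predicted off position.
- **Boards:** only two were present. The pictures covered all the reachable table and showed no third. One went into the right bay and one into the left, each pushed until it met the stop at the same depth. The last pictures show the gold edges at the stop wall.
- **Fuse:** I pressed it into the clip until it met the seat, with the jaw closed over it. The top camera put it within about 1 mm of the seat, and the depth picture put the rod top at 70–71 mm against 72 mm expected.
- **Lever on:** I threw it to the far side. The tip was within about 1 px of the predicted on position in both cameras.

**Other checks:** the tape ring and spare knob looked unmoved. After the last throw, the fuse and boards looked unchanged and the arm was clear of everything.

**Checks that disagreed:**
- The side camera's automatic fit of the seated fuse read about 7 mm off across the clip, with the angle also off. I put this down to the fit catching on the prongs and jaw. The model drawn at the seat position matched the side picture by eye.
- The top camera's fits of the seated boards were up to about 13 mm off sideways, and the fuse's angle about 0.03 rad off the box. I attributed these to low contrast or hidden edges. For the boards I relied on the stop contacts and the pictures instead.

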